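Wedge the heel last up to its height mark

TASK

Slide the clear cover of the shim box fully open, lift out the wooden wedge and set it down flat on the counter at the mouth of the last stand, thin end towards the stand, and let go of it. Then slide the wedge in from its thick end, under the foot of the heel last, until the last's pointer stands level with the brass mark on the gauge rod, and leave it resting there. Do not disturb the canisters and the brush.

Things in the scene. Friction and masses are not known exactly. Their poses are not given: they have to be found in the camera images.
- shim_box: Fixed wooden box, 190 (x) x 226 (y) x 46 mm high, with aluminium lips along its two x ends, up to 54 mm. Origin: centre of its underside; floor 8 mm thick. Two bays side by side: the wedge bay (centre line y = -55 mm) and an open bay of spare stock (centre y = +55 mm).
- bay (a point): Point on the floor of the wedge bay, at x = +10, y = -55 mm of the box, axes as the box. The bay is a fitted pocket 40 mm wide with cheeks up to 44 mm above the counter, except for 30 mm to either side of this point along x, where it is 104 mm wide, so that fingers can reach the wedge's sides there and only there.
- cover (a joint): Clear flat cover, 181 x 106 x 5 mm, underside 46 mm above the counter, that slides along the box's +y over the stock bay. 0 m = wedge bay closed, 0.114 m = fully open (end stop). Friction about 1.2 N; stays where left.
- cover_rib (a point): Centre of the top of the cover's black grip rib, 69 mm above the counter. The rib is 60 mm long (box x), 12 mm thick (box y), 18 mm high, at the middle of the cover.
- wedge: Loose plain wooden wedge, 170 (x) x 32 (y) mm, about 100 g. Origin: middle of its flat underside. Thin end at x = +85 mm, 5 mm high; the ramp rises 1 in 4 to 35 mm high at x = -35 mm; from there to x = -85 mm (thick end) it is a block 35 mm high. It starts on the floor of the wedge bay, thin end towards the box's +x. Centre of mass near x = -25 mm. Under the last it holds by friction when let go.
- thin_end (a point): Middle of the wedge's thin end, at its underside (x = +85 mm of the wedge).
- stand: Fixed grey stand of the last. Origin: on the counter below the last's foot; the wedge goes in along +x. Portal with uprights (x 8 to 38 mm) and a crosshead (x -14 to 38, z 78 to 95, 68 mm wide in y) that guides the last's stem. A steel gauge rod, 8 mm thick, 165 mm high, stands at x = 0, y = +66 mm.
- mouth (a point): Mouth of the stand's channel, on the counter, at x = -30, y = 0 mm of the stand, axes as the stand. From here two straight guide rails, 40 mm apart (inner faces), 12 mm thick, 22 mm high, run 145 mm along +x; between them is bare counter, on which the wedge slides.
- last: Steel heel last, 0.3 to 0.65 kg, that moves only straight up and down in the stand (35 mm) and falls back by its weight. Origin: underside of its foot, a round bar of 16 mm diameter, 34 mm long in stand y, at x = 0 of the stand; at rest it is 10 mm above the counter. Its head with a cream heel tip is over the foot, x -24 to +31, 54 mm wide, 125 to 142 mm up at rest.
- pointer (a point): Tip of the last's flat steel pointer, on its upper edge: 45 mm to the stand's +y of the stem, 113.5 mm above the counter when the last is down; it rises with the last.
- mark_edge (a point): Tip of the brass mark's flat blade, on its upper edge, 1 mm beyond the pointer's tip. The mark is a collar, 18 mm in diameter, fixed on the gauge rod 11 to 19 mm above where the pointer rests; level with the mark means the two upper edges at the same height.
- canister_a: Bystander: clear screw-top canister of eyelets, 56 mm in diameter, 64 mm high, origin at the centre of its underside.
- canister_b: Bystander: another such canister, 56 mm in diameter, 64 mm high.
- canister_c: Bystander: another such canister, 56 mm in diameter, 64 mm high.
- brush: Bystander: polishing brush with a lacquered wooden block, 150 x 55 x 42 mm, long along its x, origin at the centre of its underside.
Mind the look-alikes: they are no part of the job. Several things have the shape of the stand; the one meant has the colours described above.

How it is judged:
By the outcome, as a careful person would: the job done as asked, in the order asked, and still so for the second after the job is handed in, with the robot touching nothing.
It also fails if it takes over 72 s, if anything falls off the work surface, if the arm or the gripper's body presses on something with over 40 N, if the wrist force passes 120 N, or if a joint passes its speed limit or range.

ROBOT

A 6-joint arm with a two-finger parallel gripper is mounted at the origin on the work surface. World frame = base frame: x ahead of the robot, y to its left, z up, the work surface at z = 0. Lengths are in mm, angles in rad, forces in N, time in s.
With the tool pointing down it reaches from about 350 to 875 mm from the base axis. Payload 4.2 kg.
Tool frame: the origin (TCP) lies midway between the tips of the shut fingers; the grasp point (between the pads) lies 19 mm behind it (tcp_to_grasp is the distance from the TCP to the grasp point, in mm); z points along the fingers, y is the line along which they close (so a half turn about z gives the same grasp; the last joint's range is limited). The gripper opens to 85 mm and grips with 20 to 120 N. Pads are 22 mm wide; open, the fingers measure 114 mm over their backs; the gripper's body (76 mm by 85 mm) begins 54 mm behind the grasp point. The pads swing forward as they close: fully open they stand 13 mm farther back than shut.
Start: joints at [1.597, 0.385, 0.008, 0, -1.194, -0.259], TCP at [144.158, 608.126, 231.312] pointing down, gripper open.
Joint ranges: [-3.14, 3.14], [-1.21, 2.06], [-1.07, 1.41], [-3.16, 2.05], [-2.99, -0.16], [-3.1, 3.1]. Speed limits (rad/s): [2.79, 2.79, 3.14, 3.14, 3.14, 3.14].

INTERFACE

Orientations are given as a unit quaternion [x, y, z, w].
In Python, from bench import read_state, get_image, job_done, tcp_to_grasp gives the robot as it stands.
- The arm moves only by the tool jog_arm, never from a script. Its argument "plan" is a list of rows, each a list of 3 entries, a list of its own where there are three numbers: the finger opening in mm, from 0 to 85.4, then the shift along the tool's x, y, z as a fraction of full scale, then the turn, a rotation vector about the tool's x, y, z as a fraction of full scale. A call has 1 to 10 rows; each row is the pose to reach, as a shift and turn from the pose commanded when the call began, along the tool's axes at that moment; what a row does not reach only later rows make up. Full scale, the value 1, is 0.1 m for a shift and 60 degrees for a turn. A row lasts 1/8 s, in which the tool goes at most 62.5 mm and 10.7 degrees, less where a joint would pass 70% of its speed; a pose out of reach is approached as far as the arm can. A call with a number of a shift or a turn outside -1 to 1 is refused whole. A call with a gripper value outside its range is refused whole. The fingers move at their own pace and stop on an object; the grip force is fixed at half the most. Time passes only in rows, so rows that repeat a pose let the fingers close. It gives the time, the measured TCP pose, the force, the opening and the grip force at its end, in the units of the state.
- read_state(): the state, without advancing time (a new reading comes with each control period).
- get_image(name): name is "side" or "top"; returns a dict with "img" (384x512x3 uint8, red, green, blue), "range_z" (384x512 float32, mm along the optical axis (not along the pixel's ray), 0 where there is no reading), "intrinsics" (3x3 intrinsics, pixels), "distortion" ([k1, k2, p1, p2, k3] as OpenCV has them; the pictures are not rectified), "extrinsics" (4x4, takes a point from camera to world coordinates). Camera axes: x right, y down, z forward; pixel columns grow to the right and rows downward; lengths in mm; the calibration is good to about 2 mm. A picture is of the moment at which its call begins.
- job_done(): hands the job in; it is judged then, once.
The state is a dict: "clock": time; "joints": joint angles; "joint_vel": joint speeds; "joint_efforts": joint torques, N m; "position": TCP position; "ee_rot": TCP orientation; "contact_force": force on the tool from outside, world axes, zero at the start; "wrist_torque": the same for the moment, N m; "gripper_width": finger opening in mm; "grasp_force": force on a finger pad.
Only numpy, scipy, OpenCV 4.12 (cv2) and the standard library are available. Lean on these libraries where they do the work, as an engineer would, in place of code of your own. Each camera call takes 0.05 s, during which the arm holds its last target. There are 200 camera calls.

## Working session

There is one attempt and no reset: what is moved stays moved. The work goes in short steps, Python scripts to look and compute and a tool call to move; the robot and the scene stay as the last step left them, time stands still between calls to the robot, and variables do not carry over. Pictures are saved under pics/ and viewed, at most 10 in all, crops included, and the job is handed in when it is done.

Besides the shell and the picture viewer there is one more tool, called as a command line: name --argument value ..., lists and objects as JSON in quotes. jog_arm: Moves the arm, as the interface text tells. Its arguments: {"type":"object","properties":{"plan":{"type":"array"}},"required":["plan"]}

```bash
mkdir -p pics; cat > h.py <<'E'
import numpy as np, cv2
from bench import read_state, get_image, job_done, tcp_to_grasp
from scipy.spatial.transform import Rotation as R
def cloud(d):
    """world xyz per pixel (HxWx3), nan where no range"""
    h,w=d["range_z"].shape
    u,v=np.meshgrid(np.arange(w),np.arange(h))
    p=cv2.undistortPoints(np.stack([u,v],-1).reshape(-1,1,2).astype(np.float64),np.array(d["intrinsics"]),np.array(d["distortion"])).reshape(h,w,2)
    z=np.where(d["range_z"]>0,d["range_z"],np.nan).astype(float)
    c=np.stack([p[...,0]*z,p[...,1]*z,z],-1)
    T=np.array(d["extrinsics"]); return c@T[:3,:3].T+T[:3,3]
def save(img,name,s=1.5): cv2.imwrite("pics/"+name,cv2.resize(img[...,::-1],None,fx=s,fy=s,interpolation=cv2.INTER_CUBIC))
E
python3 - <<'E'
from h import *
for n in("top","side"):
    d=get_image(n); save(d["img"],n+"0.png"); np.savez(n+"0.npz",**{k:np.array(v) for k,v in d.items()})
    print(n,np.array(d["extrinsics"]).round(2).tolist())
print(read_state(),tcp_to_grasp)
E
```

```text
top [[-0.02, -0.99, 0.13, 337.33], [-1.0, 0.02, 0.01, -24.66], [-0.01, -0.13, -0.99, 1771.1], [0.0, 0.0, 0.0, 1.0]]
side [[0.86, -0.32, 0.4, 137.63], [-0.51, -0.56, 0.66, -665.35], [0.01, -0.77, -0.64, 744.33], [0.0, 0.0, 0.0, 1.0]]
{'clock': 0.1, 'joints': array([ 1.59659182e+00,  3.85463290e-01,  6.79351438e-03, -4.11559521e-04,
       -1.19404638e+00, -2.58588710e-01]), 'joint_vel': array([ 0.00046684, -0.00266763,  0.00318221,  0.00207936, -0.00059981,
       -0.00071723]), 'joint_efforts': array([-7.65693403e-04, -3.93319452e+01,  1.88928545e+01,  4.19801071e+00,
       -2.62125992e-03,  5.79714751e-06]), 'position': array([144.06144297, 607.63644322, 230.3564998 ]), 'ee_rot': array([ 9.93224267e-01, -1.16209281e-01, -5.33117708e-05,  9.77331156e-04]), 'contact_force': array([ 0.03326627, -0.73258105, -1.12361349]), 'wrist_torque': array([-0.0464752 ,  0.00433582,  0.01439934]), 'grasp_force': 0.0, 'gripper_width': 85.04489196596091} 18.700000000000003
```

View pics/top0.png

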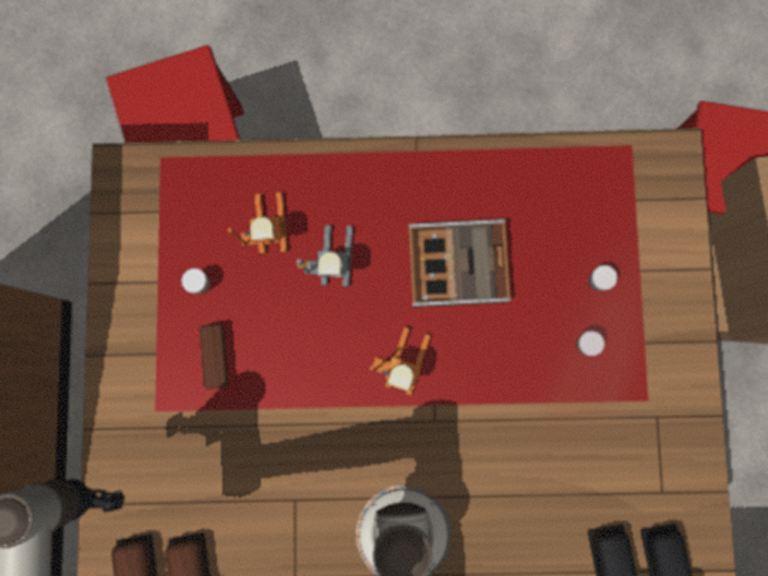

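View pics/side0.png

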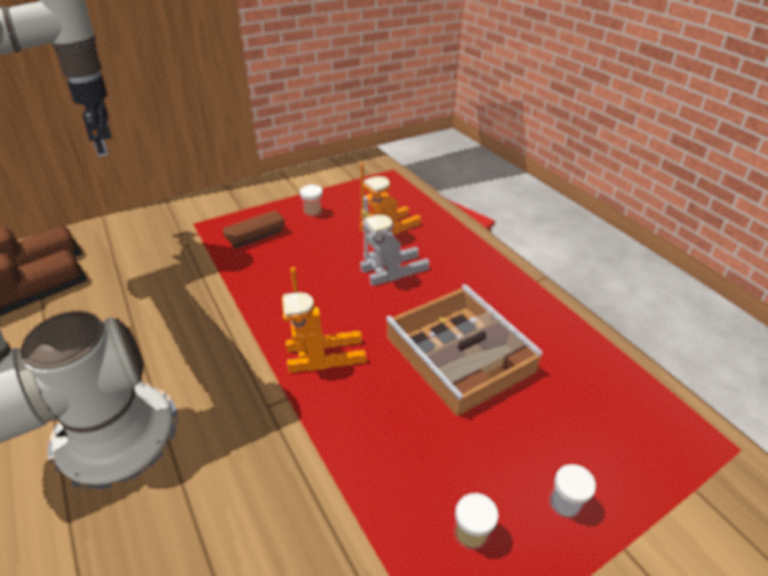

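The top view shows the grey stand at about (330,263), its rails running up, which is world +x, and the gauge rod on the left. The box is at (460,262), with stock on the left and the cover and rib on the right. The side view shows the same grey stand at (385,250). Both resolve about 3 mm per pixel, so I'll make upscaled crops with the cloud.

```bash
python3 - <<'E'
from h import *
T=dict(np.load("top0.npz")); S=dict(np.load("side0.npz"))
print(T["intrinsics"].round(1).tolist(),S["intrinsics"].round(1).tolist(),T["distortion"],S["distortion"])
a=cv2.resize(T["img"][135:215,190:350],None,fx=5,fy=5,interpolation=3)[:,:,::-1]
cv2.imwrite("pics/topc.png",a)
b=cv2.resize(S["img"][130:280,230:370],None,fx=4,fy=4,interpolation=3)[:,:,::-1]
cv2.imwrite("pics/sidec.png",b)
for n,d in(("T",T),("S",S)):
    P=cloud(d); print(n,np.nanmedian(P[200:230,150:200,2]))
    np.save(n+"P.npy",P)
P=np.load("TP.npy")
for r in range(143,208,3): print(r,P[r,268:344:3,2].round(0).tolist())
print(P[175,[272,305,340]],P[[148,175,202],305])
P=np.load("TP.npy")
print("stand")
for r in range(145,195,2): print(r,P[r,194:240:2,2].round(0).tolist())
E
```

```text
[[495.7, 0.0, 266.8], [0.0, 495.7, 193.1], [0.0, 0.0, 1.0]] [[348.8, 0.0, 257.3], [0.0, 348.8, 191.7], [0.0, 0.0, 1.0]] [0.02306195 0.         0.         0.         0.        ] [-0.10286893  0.          0.          0.          0.        ]
T -1.0501144743890336
S 1.815718063067095
143 [-5.0, -0.0, -3.0, -3.0, -3.0, 0.0, -2.0, -4.0, 5.0, 2.0, 1.0, 3.0, 5.0, -2.0, -1.0, -2.0, -12.0, 2.0, -9.0, 4.0, -3.0, -5.0, -3.0, 1.0, -2.0, -4.0]
146 [-9.0, 1.0, -5.0, -4.0, 1.0, 8.0, -4.0, 3.0, 3.0, -3.0, -1.0, -9.0, -6.0, -7.0, -4.0, 5.0, 0.0, 7.0, 2.0, -3.0, -2.0, 6.0, -4.0, 1.0, -3.0, 6.0]
149 [-6.0, -0.0, 10.0, -2.0, 1.0, 0.0, -0.0, 1.0, 50.0, 55.0, 51.0, 52.0, 51.0, 56.0, 51.0, 58.0, 46.0, 53.0, 50.0, 53.0, 45.0, 39.0, 40.0, 2.0, 7.0, -5.0]
152 [2.0, -4.0, 54.0, 43.0, 31.0, 35.0, 27.0, 23.0, 25.0, 23.0, 45.0, 50.0, 56.0, 53.0, 52.0, 52.0, 50.0, 51.0, 55.0, 52.0, 46.0, 43.0, 48.0, -3.0, 1.0, 1.0]
155 [-7.0, 2.0, 5.0, 7.0, 9.0, 8.0, -1.0, 5.0, 7.0, 11.0, 51.0, 54.0, 48.0, 46.0, 50.0, 55.0, 45.0, 52.0, 53.0, 55.0, 47.0, 45.0, 39.0, -3.0, 2.0, 1.0]
158 [-4.0, 1.0, 12.0, 5.0, 11.0, 9.0, 2.0, 13.0, 11
[... 5687 characters left out ...]
 -4.0, 7.0, 2.0, 4.0]
185 [1.0, -2.0, -5.0, 0.0, 7.0, -1.0, -9.0, 4.0, -5.0, 3.0, 28.0, 26.0, 3.0, 2.0, 1.0, 1.0, 1.0, -2.0, 14.0, 3.0, -4.0, -7.0, -1.0]
187 [-1.0, -5.0, -2.0, 6.0, -5.0, 1.0, -7.0, -3.0, -3.0, -2.0, 25.0, 22.0, 4.0, -0.0, -1.0, 5.0, -4.0, 15.0, 17.0, -2.0, -1.0, -0.0, -1.0]
189 [1.0, 1.0, 5.0, -2.0, 0.0, 3.0, -1.0, 8.0, -6.0, 3.0, 15.0, 14.0, 3.0, -1.0, -5.0, -1.0, -0.0, 15.0, 19.0, -6.0, -7.0, 2.0, -0.0]
191 [10.0, 5.0, 1.0, -6.0, 0.0, 7.0, -2.0, -2.0, -1.0, -2.0, -4.0, -6.0, 4.0, -1.0, -5.0, -8.0, -2.0, -8.0, 8.0, -7.0, -4.0, -5.0, -8.0]
193 [2.0, -0.0, -2.0, -7.0, -2.0, -2.0, -2.0, 1.0, -1.0, -7.0, -10.0, -0.0, 2.0, 1.0, 5.0, 10.0, 3.0, -5.0, -3.0, -3.0, 7.0, -9.0, -2.0]
```

View pics/topc.png

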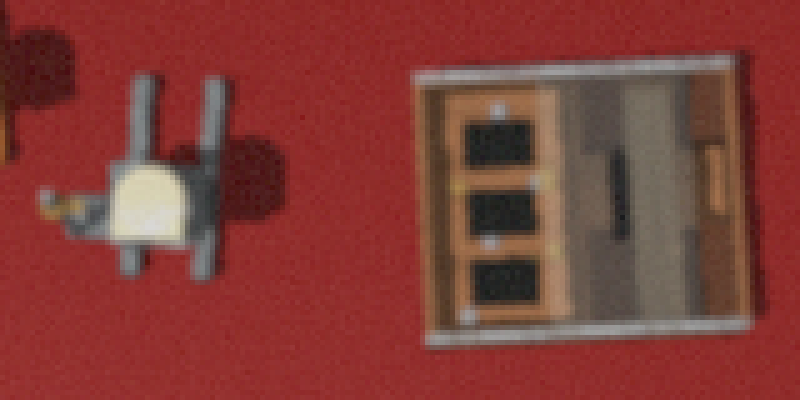

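View pics/sidec.png

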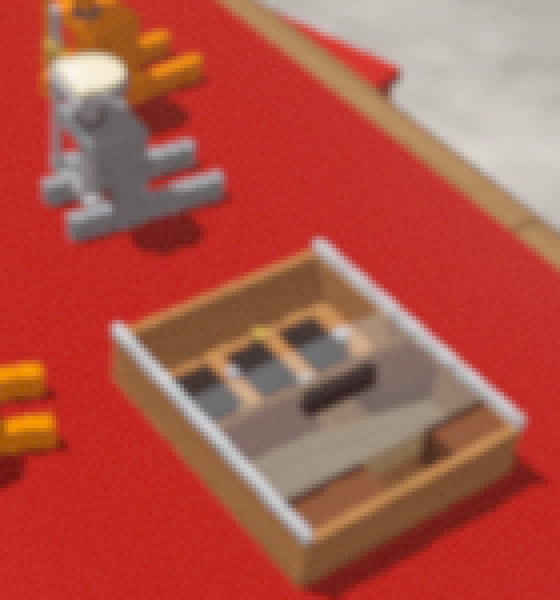

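The crops show the cover partly open, with its rib at crop (620,193), i.e. top pixel (313.6,173). The wedge is visible under it at crop column 660. Box lip corners are at crop (413,72), (737,55), (752,325) and (427,343). The rails run vertically at crop columns 145 and 215. Next I'll convert these to metric positions.

```bash
cat >> h.py <<'E'
def pix2plane(d,uv,z):
    """pixels -> world points on plane z"""
    uv=np.array(uv,float).reshape(-1,1,2)
    n=cv2.undistortPoints(uv,np.array(d["intrinsics"],float),np.array(d["distortion"],float)).reshape(-1,2)
    T=np.array(d["extrinsics"]); r=np.c_[n,np.ones(len(n))]@T[:3,:3].T; o=T[:3,3]
    return o+r*((z-o[2])/r[:,2])[:,None]
def w2p(d,X):
    T=np.linalg.inv(np.array(d["extrinsics"])); 
    return cv2.projectPoints(np.array(X,float).reshape(-1,1,3),cv2.Rodrigues(T[:3,:3])[0],T[:3,3],np.array(d["intrinsics"],float),np.array(d["distortion"],float))[0].reshape(-1,2)
E
python3 - <<'E'
from h import *
T=dict(np.load("top0.npz")); S=dict(np.load("side0.npz"))
f=lambda a,s,o:(np.array(a)+.5)/s-.5+o
c=f([[413,72],[737,55],[752,325],[427,343]],5,[190,135])
W=pix2plane(T,c,54); print("box top",W.round(1).tolist(),W.mean(0).round(1),[np.linalg.norm(W[i]-W[i-1]).round(1) for i in range(4)])
c=f([[117,322],[320,240],[525,420],[308,540]],4,[230,130])
W=pix2plane(S,c,54); print("box side",W.round(1).tolist(),W.mean(0).round(1),[np.linalg.norm(W[i]-W[i-1]).round(1) for i in range(4)])
print("rib top",pix2plane(T,f([[612,150],[628,148],[629,238],[613,240]],5,[190,135]),69).round(1).tolist())
print("rib side",pix2plane(S,f([[303,393],[372,363]],4,[230,130]),69).round(1).tolist())
for n,d in(("T",T),("S",S)):
    P=np.load(n+"P.npy"); im=cv2.cvtColor(d["img"],cv2.COLOR_RGB2HSV)
    m=(im[...,1]<90)&(P[...,2]>12)&(P[...,2]<32)&(P[...,0]>500)&(P[...,0]<800)&(P[...,1]>80)&(P[...,1]<280)
    Q=P[m]; print(n,len(Q),Q[:,0].min(),Q[:,0].max(),Q[:,1].min(),Q[:,1].max())
    for x in range(550,740,20):
        q=Q[(abs(Q[:,0]-x)<10)]; print(x,np.sort(q[:,1]).round(0).tolist())
    h=(P[...,2]>125)&(P[...,2]<160)&(P[...,0]>500)&(P[...,1]>130)&(P[...,1]<230)&(im[...,2]>150); print("head",P[h].mean(0) if h.any() else 0, P[h].min(0),P[h].max(0))
E
```

```text
box top [[713.0, -28.4, 54.0], [719.5, -257.1, 54.0], [527.8, -260.0, 54.0], [520.3, -33.8, 54.0]] [ 620.2 -144.8   54. ] [np.float64(192.7), np.float64(228.8), np.float64(191.8), np.float64(226.4)]
box side [[527.5, -30.3, 54.0], [713.6, -28.2, 54.0], [719.0, -254.0, 54.0], [528.7, -261.1, 54.0]] [ 622.2 -143.4   54. ] [np.float64(230.8), np.float64(186.1), np.float64(225.8), np.float64(190.5)]
rib top [[650.9, -165.7, 69.0], [652.1, -176.8, 69.0], [588.7, -175.4, 69.0], [587.6, -164.3, 69.0]]
rib side [[592.1, -167.3, 69.0], [651.1, -168.0, 69.0]]
T 177 574.2919731526423 720.1656343710006 112.59043737681253 218.31726938999313
550 []
570 [122.0, 122.0, 125.0, 126.0, 128.0, 128.0, 133.0, 178.0]
590 [121.0, 122.0, 122.0, 122.0, 122.0, 125.0, 125.0, 126.0, 126.0, 126.0, 128.0, 129.0, 129.0, 129.0, 129.0, 132.0, 133.0, 136.0, 172.0, 172.0, 175.0, 175.0, 175.0, 176.0, 176.0, 178.0, 179.0, 179.0, 180.0, 180.0, 181.0, 182.0, 182.0, 182.0, 183.0, 183.0]
610 [117.0, 121.0, 121.0, 122.0, 122.0, 213.0, 214.0, 218.0]
630 [114.0, 201.0, 208.0]
650 [117.0, 117.0, 118.0, 118.0, 121.0, 121.0, 124.0
[... 2784 characters left out ...]
114.0, 114.0, 114.0, 114.0, 116.0, 116.0, 117.0, 118.0, 120.0, 121.0, 121.0, 123.0, 163.0, 164.0, 164.0, 165.0, 165.0, 166.0, 166.0, 166.0, 166.0, 167.0, 167.0, 168.0, 169.0, 170.0, 171.0, 172.0, 172.0, 172.0, 175.0, 175.0]
710 [109.0, 110.0, 110.0, 110.0, 110.0, 110.0, 110.0, 111.0, 111.0, 111.0, 111.0, 112.0, 115.0, 116.0, 116.0, 116.0, 117.0, 119.0, 119.0, 119.0, 159.0, 160.0, 160.0, 161.0, 161.0, 162.0, 162.0, 162.0, 163.0, 163.0, 164.0, 164.0, 164.0, 164.0, 165.0, 166.0, 166.0, 166.0, 169.0, 169.0, 170.0, 171.0, 172.0, 172.0, 172.0, 269.0]
730 [164.0, 171.0]
head [616.24891177 161.65617061 140.07370498] [581.99836014 130.42305683 125.41347913] [2390.31633171  228.62029969  147.49382114]
```

Fit results: box centre is about (621,-144) with yaw about 0.025. The rib is at (620,-170.5), so the cover is about 28 mm open. The stand origin is about (605,151) with yaw about -0.083. The 52 mm rail spacing and 145 mm length check out, so I'll start the approach with the fingers shut.

jog_arm --plan '[[0,[0.5,0.5,0],[0,0,-0.123]],[0,[1,1,0],[0,0,-0.246]],[0,[1,1,0],[0,0,-0.246]]]'

```text
clock: 0.48
position: [219.5, 484.7, 231.2]
ee_rot: [1.0, 0.011, -0.0, 0.001]
contact_force: [0.3, 0.9, 0.1]
gripper_width: 32.2
grasp_force: 0.0
```

jog_arm --plan '[[0,[0.3,0.5,0],[0,0,0]],[0,[0.6,1,0],[0,0,0]],[0,[0.6,1,0],[0,0,0]]]'

```text
clock: 0.85
position: [281.8, 386.9, 231.4]
ee_rot: [1.0, 0.01, -0.0, 0.0]
contact_force: [0.4, 0.6, -0.1]
gripper_width: -0.3
grasp_force: 0.0
```

jog_arm --plan '[[0,[0.3,0.5,0],[0,0,0]],[0,[0.6,1,0],[0,0,0]],[0,[0.6,1,0],[0,0,0]]]'

```text
clock: 1.23
position: [344.3, 289.3, 231.3]
ee_rot: [1.0, 0.01, -0.0, 0.0]
contact_force: [0.5, -0.2, -0.1]
gripper_width: 0.3
grasp_force: 0.0
```

jog_arm --plan '[[0,[0.3,0.5,0],[0,0,0]],[0,[0.6,1,0],[0,0,0]],[0,[0.6,1,0],[0,0,0]]]'

```text
clock: 1.6
position: [407.1, 191.3, 231.1]
ee_rot: [1.0, 0.01, -0.0, 0.0]
contact_force: [0.1, 0.0, -0.5]
gripper_width: -0.0
grasp_force: 0.0
```

jog_arm --plan '[[0,[0.3,0.5,0],[0,0,0]],[0,[0.6,1,0],[0,0,0]],[0,[0.6,1,0],[0,0,0]]]'

```text
clock: 1.98
position: [469.8, 93.2, 230.8]
ee_rot: [1.0, 0.011, -0.0, 0.0]
contact_force: [-0.4, 0.2, -0.3]
gripper_width: 0.2
grasp_force: 0.0
```

jog_arm --plan '[[0,[0.3,0.5,0],[0,0,0]],[0,[0.6,1,0],[0,0,0]],[0,[0.6,1,0],[0,0,0]]]'

```text
clock: 2.35
position: [532.3, -4.8, 230.5]
ee_rot: [1.0, 0.011, -0.0, 0.0]
contact_force: [0.2, -0.2, -0.2]
gripper_width: -0.1
grasp_force: 0.0
```

jog_arm --plan '[[0,[0.3,0.5,0],[0,0,0]],[0,[0.6,1,0],[0,0,0]],[0,[0.6,1,0],[0,0,0]]]'

```text
clock: 2.72
position: [594.8, -102.9, 230.1]
ee_rot: [1.0, 0.012, -0.0, -0.0]
contact_force: [-0.3, 0.2, -0.6]
gripper_width: -0.2
grasp_force: 0.0
```

jog_arm --plan '[[0,[0.12,0.5,0],[0,0,0]],[0,[0.24,1,0],[0,0,0]],[0,[0.24,1,0.5],[0,0,0]],[0,[0.24,1,1],[0,0,0]],[0,[0.24,1,1],[0,0,0]]]'

```text
clock: 3.35
position: [617.1, -199.2, 127.1]
ee_rot: [1.0, 0.014, -0.005, -0.001]
contact_force: [-0.2, 0.3, -0.5]
gripper_width: -0.3
grasp_force: 0.0
```

jog_arm --plan '[[0,[0,0,0.3],[0,0,0]],[0,[0,0,0.6],[0,0,0]],[0,[0,0,0.72],[0,0,0]],[0,[0,0,0.72],[0,0,0]],[0,[0,0,0.72],[0,0,0]]]'

```text
clock: 3.98
position: [621.1, -202.3, 61.4]
ee_rot: [1.0, 0.013, 0.002, 0.0]
contact_force: [0.6, -0.0, 0.7]
gripper_width: 0.2
grasp_force: 0.0
```

jog_arm --plan '[[0,[0,-0.1,0],[0,0,0]],[0,[0,-0.2,0],[0,0,0]],[0,[0,-0.3,0],[0,0,0]],[0,[0,-0.4,0],[0,0,0]],[0,[0,-0.5,0],[0,0,0]],[0,[0,-0.6,0],[0,0,0]],[0,[0,-0.7,0],[0,0,0]],[0,[0,-0.8,0],[0,0,0]],[0,[0,-0.8,0],[0,0,0]]]'

```text
clock: 5.1
position: [617.0, -121.4, 58.8]
ee_rot: [1.0, 0.013, -0.001, -0.0]
contact_force: [0.2, -0.4, -0.1]
gripper_width: 0.0
grasp_force: 0.0
```

jog_arm --plan '[[0,[0,-0.05,0],[0,0,0]],[0,[0,-0.1,0],[0,0,0]],[0,[0,-0.13,0],[0,0,0]],[0,[0,-0.13,0],[0,0,0]]]'

```text
clock: 5.6
position: [617.3, -109.2, 59.2]
ee_rot: [1.0, 0.012, -0.0, -0.0]
contact_force: [-0.2, 0.6, 0.5]
gripper_width: 0.0
grasp_force: 0.0
```

jog_arm --plan '[[0,[0,-0.02,0],[0,0,0]],[0,[0,-0.02,0],[0,0,0]]]'

```text
clock: 5.85
position: [617.3, -107.5, 59.4]
ee_rot: [1.0, 0.012, 0.0, -0.0]
contact_force: [-0.3, -1.2, -1.0]
gripper_width: 0.0
grasp_force: 0.2
```

jog_arm --plan '[[0,[0,-0.02,0],[0,0,0]],[0,[0,-0.02,0],[0,0,0]]]'

```text
clock: 6.1
position: [617.3, -105.5, 59.4]
ee_rot: [1.0, 0.012, 0.0, -0.0]
contact_force: [-0.1, -1.0, -1.2]
gripper_width: -0.3
grasp_force: 0.3
```

```bash
python3 - <<'E'
from h import *
print(read_state()["contact_force"])
d=get_image("side"); a=cv2.resize(d["img"][190:280,250:370],None,fx=5,fy=5,interpolation=3)
cv2.imwrite("pics/c1.png",a[:,:,::-1])
E
```

```text
[-0.11527553 -0.98187566 -1.22612501]
```

View pics/c1.png

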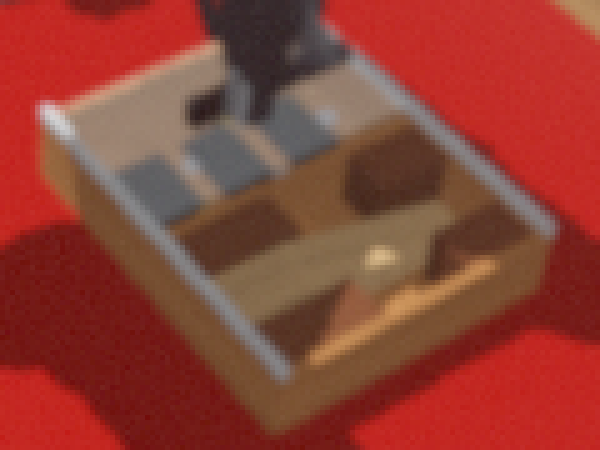

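The side crop shows the cover almost over the stock bay, with the rib at (205,105) by the finger and the wedge uncovered at (340,255). The end stop hasn't shown in the force yet, so I'll creep on.

jog_arm --plan '[[0,[0,-0.03,0],[0,0,0]],[0,[0,-0.03,0],[0,0,0]]]'

```text
clock: 6.4
position: [617.2, -104.1, 59.4]
ee_rot: [1.0, 0.012, -0.0, 0.001]
contact_force: [1.0, -7.5, -0.9]
gripper_width: 0.3
grasp_force: 3.1
```

jog_arm --plan '[[0,[0,-0.03,0],[0,0,0]],[0,[0,-0.03,0],[0,0,0]]]'

```text
clock: 6.65
position: [617.2, -103.6, 59.4]
ee_rot: [1.0, 0.012, -0.0, 0.002]
contact_force: [2.1, -15.9, -3.3]
gripper_width: -0.0
grasp_force: 6.9
```

The end stop is reached: -16 N with no further motion. Now I'll back off, rise and move above the wedge with the fingers opening.

jog_arm --plan '[[0,[0,0.1,0],[0,0,0]],[0,[0,0.1,-0.3],[0,0,0]],[0,[0,0.1,-0.5],[0,0,0]],[65,[0.05,0.5,-0.5],[0,0,0]],[65,[0.05,0.97,-0.5],[0,0,0]],[65,[0.05,0.97,-0.5],[0,0,0]],[65,[0.05,0.97,-0.5],[0,0,0]]]'

```text
clock: 7.52
position: [624.4, -196.0, 109.2]
ee_rot: [1.0, 0.012, -0.0, -0.0]
contact_force: [-0.6, 0.3, 0.3]
gripper_width: 65.4
grasp_force: 0.0
```

```bash
python3 - <<'E'
from h import *
s=read_state(); print(s["position"],R.from_quat(s["ee_rot"]).as_matrix().round(4).tolist(),s["gripper_width"])
d=get_image("side")
a=cv2.resize(d["img"][180:280,250:370],None,fx=5,fy=5,interpolation=3)
# overlay predicted bay point column: box (10,-55), plus wedge outline top
c,sn=np.cos(.025),np.sin(.025); o=np.array([621.,-143.5])
B=lambda x,y,z: [o[0]+c*x-sn*y,o[1]+sn*x+c*y,z]
pts=w2p(d,[B(-85,-39,43),B(-85,-71,43),B(-35,-71,43),B(85,-71,13),B(85,-39,13),B(-35,-39,43),B(-35,-71,43),B(-35,-71,8),B(85,-71,8)])
p=((pts-[250,180]+.5)*5-.5).astype(int)
cv2.polylines(a,[p],False,(0,255,255),1)
cv2.imwrite("pics/w1.png",a[:,:,::-1])
E
```

```text
[ 624.37821677 -196.02530617  109.16556157] [[0.9997, 0.0244, -0.0001], [0.0244, -0.9997, 0.0005], [-0.0001, -0.0005, -1.0]] 65.3802925566499
```

View pics/w1.png

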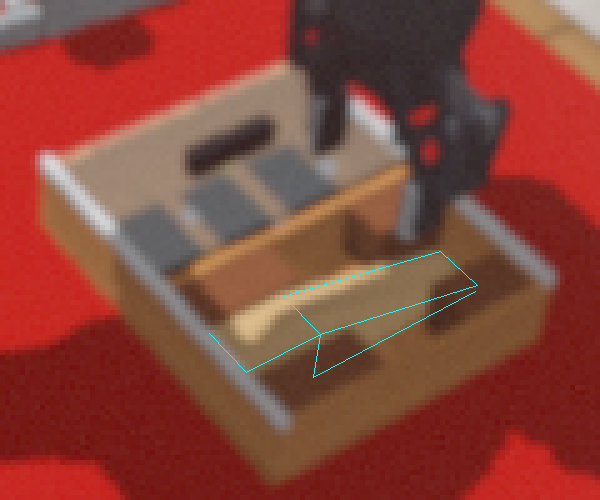

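The side crop shows the wedge overlay agreeing with the ramp edge (290,295)–(440,255) and the cover fully open, so I'll descend.

jog_arm --plan '[[65,[0,0.01,0.35],[0,0,0]],[65,[0,0.01,0.65],[0,0,0]],[65,[0,0.01,0.8],[0,0,0]],[65,[0,0.01,0.9],[0,0,0]],[65,[0,0.01,0.97],[0,0,0]],[65,[0,0.01,0.97],[0,0,0]],[65,[0,0.01,0.97],[0,0,0]]]'

```text
clock: 8.45
position: [625.1, -197.5, 13.1]
ee_rot: [1.0, 0.012, 0.001, 0.0]
contact_force: [-0.2, -0.5, 0.0]
gripper_width: 65.3
grasp_force: 0.0
```

jog_arm --plan '[[25,[0,0,0.01],[0,0,0]],[25,[0,0,0.01],[0,0,0]],[25,[0,0,0.01],[0,0,0]],[25,[0,0,0.01],[0,0,0]],[25,[0,0,0.01],[0,0,0]],[25,[0,0,0.01],[0,0,0]]]'

```text
clock: 9.2
position: [624.9, -197.4, 11.9]
ee_rot: [1.0, 0.013, 0.0, 0.0]
contact_force: [-0.6, 0.6, 4.9]
gripper_width: 31.0
grasp_force: 62.2
```

jog_arm --plan '[[25,[0,0,-0.1],[0,0,0]],[25,[0,0,-0.3],[0,0,0]],[25,[0,0,-0.6],[0,0,0]],[25,[0,0,-1],[0,0,0]],[25,[0,0,-1],[0,0,0]],[25,[0,0,-1],[0,0,0]]]'

```text
clock: 9.95
position: [623.5, -197.1, 110.5]
ee_rot: [1.0, 0.012, -0.001, -0.0]
contact_force: [0.1, 0.9, -1.8]
gripper_width: 30.9
grasp_force: 61.6
```

```bash
python3 - <<'E'
from h import *
s=read_state(); print(s["position"],s["wrist_torque"],s["contact_force"])
d=get_image("side"); p=w2p(d,[s["position"]])[0]; x,y=(p-[60,45]).astype(int); print(p,x,y)
a=cv2.resize(d["img"][y:y+90,x:x+120],None,fx=5,fy=5,interpolation=3)
P=s["position"]; M=R.from_quat(s["ee_rot"]).as_matrix(); 
# wedge hypothesis: wedge x at tcp = 3 , underside at tcp z-4 
t=lambda wx,wy,wz: P+M[:,0]*(wx-3)-M[:,1]*wy+np.array([0,0,wz-4])
pts=[t(-85,-16,0),t(85,-16,0),t(85,-16,5),t(-35,-16,35),t(-85,-16,35),t(-85,-16,0)]
q=((w2p(d,pts)-[x,y]+.5)*5-.5).astype(int); cv2.polylines(a,[q],False,(0,255,255),1)
cv2.imwrite("pics/g1.png",a[:,:,::-1])
E
```

```text
[ 623.54779947 -197.10688489  110.51613254] [-0.02084966 -0.00651792 -0.01275042] [ 0.08513824  0.92019211 -1.78744463]
[323.48006065 219.49271386] 263 174
```

View pics/g1.png

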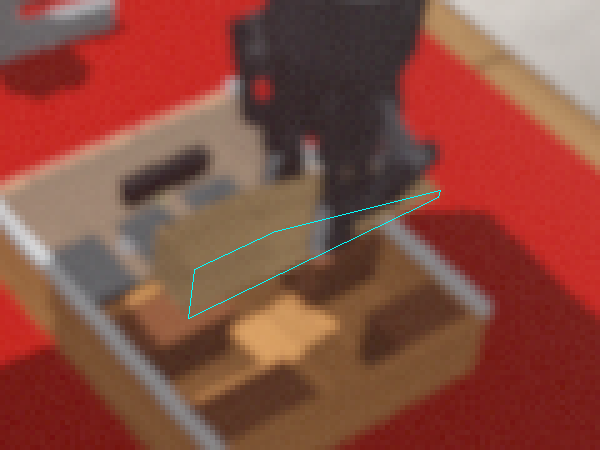

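The side crop shows the wedge held in the fingers with its underside along (180,315)–(440,200). That matches the hypothesis: underside about 4 mm below the TCP and wedge x≈3 at the TCP. Next I'll fit the stand's rails numerically in both views.

```bash
cat > fit.py <<'E'
from h import *
from scipy.optimize import least_squares
def nonred(img):
    f=img.astype(float); return np.clip(1-((f[...,0]-np.maximum(f[...,1],f[...,2]))/np.maximum(f[...,0],1)-.2)/.55,0,1)
def place(p,V):  # p=(x,y,yaw)
    c,s=np.cos(p[2]),np.sin(p[2]); V=np.array(V,float)
    return np.c_[p[0]+c*V[:,0]-s*V[:,1],p[1]+s*V[:,0]+c*V[:,1],V[:,2]]
def box(x0,x1,y0,y1,z0,z1): return [[x,y,z] for x in(x0,x1) for y in(y0,y1) for z in(z0,z1)]
RAILS=[box(-30,115,20,32,0,22),box(-30,115,-32,-20,0,22)]
WEDGE=[[[x,y,z] for y in(-16,16) for x,z in((-85,0),(85,0),(85,5),(-35,35),(-85,35))]]
def render(d,p,parts,win,k=6):
    r0,r1,c0,c1=win; m=np.zeros(((r1-r0)*k,(c1-c0)*k),np.float32)
    for V in parts:
        q=(w2p(d,place(p,V))-[c0,r0]+.5)*k-.5
        cv2.fillConvexPoly(m,cv2.convexHull(np.round(q*16).astype(np.int32)),1.,shift=4)
    m=cv2.resize(m,(c1-c0,r1-r0),interpolation=cv2.INTER_AREA); return cv2.GaussianBlur(m,(0,0),.8)
def ground(d,win):
    r0,r1,c0,c1=win; u,v=np.meshgrid(np.arange(c0,c1),np.arange(r0,r1))
    return pix2plane(d,np.stack([u,v],-1).reshape(-1,2),0).reshape(r1-r0,c1-c0,3)
def fit(views,parts,p0,roi,steps=(2,2,.02)):
    """views: list of (d,win); roi(ground)->mask"""
    D=[]
    for d,w in views:
        D.append((d,w,nonred(d["img"])[w[0]:w[1],w[2]:w[3]],roi(ground(d,w))))
    f=lambda q:np.concatenate([(render(d,np.array(p0)+q*steps,parts,w)-I)[m] for d,w,I,m in D])
    best=least_squares(f,np.zeros(3),diff_step=.05,x_scale=1.,method="trf",loss="soft_l1",f_scale=.3) if False else None
    from scipy.optimize import minimize
    b=minimize(lambda q:np.abs(f(q)).mean(),np.zeros(3),method="Nelder-Mead",options=dict(initial_simplex=[[0,0,0],[2,0,0],[0,2,0],[0,0,2]],xatol=.02,fatol=1e-5))
    return np.array(p0)+b.x*steps,b.fun
def win(d,x0,x1,y0,y1,h=40):
    q=w2p(d,[[x,y,z] for x in(x0,x1) for y in(y0,y1) for z in(0,h)])
    a=np.floor(q.min(0)).astype(int); b=np.ceil(q.max(0)).astype(int); return a[1],b[1],a[0],b[0]
E
python3 - <<'E'
from fit import *
T=dict(np.load("top0.npz")); S=dict(np.load("side0.npz"))
roiT=lambda g:((g[...,0]>665)&(g[...,0]<745)|(g[...,0]>555)&(g[...,0]<583))&(g[...,1]>95)&(g[...,1]<205)
roiS=lambda g:((g[...,0]>655)&(g[...,0]<770)&(g[...,1]>85)&(g[...,1]<(g[...,0]-655)*.6+165))|((g[...,0]<600)&(g[...,1]<145)&(g[...,0]>540)&(g[...,1]>90))
p0=[605,151,-.082]
for n,v,r in(("T",[T],roiT),("S",[S],roiS)):
    print(n,fit([(d,win(d,530,770,80,220)) for d in v],RAILS,p0,r))
E
```

```text
T (array([ 6.07031092e+02,  1.50958296e+02, -9.69023285e-02]), np.float64(0.132890170554264))
S (array([ 6.08246585e+02,  1.51305366e+02, -7.10847851e-02]), np.float64(0.0446734949931044))
```

jog_arm --plan '[[25,[-0.2,-0.3,0],[0,0,0]],[25,[-0.4,-0.7,0],[0,0,0]],[25,[-0.5,-1,0],[0,0,0]],[25,[-0.5,-1,0],[0,0,0]]]'

```text
clock: 10.5
position: [570.5, -97.1, 110.1]
ee_rot: [1.0, 0.014, -0.002, -0.0]
contact_force: [0.5, 0.3, -1.2]
gripper_width: 30.6
grasp_force: 61.6
```

jog_arm --plan '[[25,[-0.2,-0.4,0],[0,0,0]],[25,[-0.3,-0.8,0],[0,0,0]],[25,[-0.4,-1,0],[0,0,0]],[25,[-0.4,-1,0],[0,0,0]]]'

```text
clock: 11.0
position: [529.0, 0.8, 110.6]
ee_rot: [1.0, 0.013, -0.001, 0.0]
contact_force: [0.7, 0.0, 0.4]
gripper_width: 30.7
grasp_force: 61.6
```

jog_arm --plan '[[25,[-0.2,-0.4,0],[0,0,0]],[25,[-0.38,-0.8,0],[0,0,0]],[25,[-0.38,-1,0],[0,0,0]],[25,[-0.38,-1,0],[0,0,0]]]'

```text
clock: 11.5
position: [489.7, 99.6, 111.0]
ee_rot: [1.0, 0.013, -0.0, 0.0]
contact_force: [-0.0, 0.1, -1.0]
gripper_width: 30.8
grasp_force: 61.6
```

jog_arm --plan '[[25,[0,-0.3,0],[0,0,0.05]],[25,[0.03,-0.6,0],[0,0,0.103]],[25,[0.03,-0.6,0],[0,0,0.103]],[25,[0.03,-0.6,0],[0,0,0.103]],[25,[0.03,-0.6,0],[0,0,0.103]]]'

```text
clock: 12.12
position: [490.6, 158.1, 111.1]
ee_rot: [0.999, -0.042, -0.0, 0.0]
contact_force: [0.7, -0.2, -1.3]
gripper_width: 31.0
grasp_force: 61.6
```

```bash
python3 - <<'E'
from fit import *
s=read_state(); M=R.from_quat(s["ee_rot"]).as_matrix(); print(s["position"],np.arctan2(M[1,0],M[0,0]),s["gripper_width"],s["clock"])
E
```

```text
[490.58124528 158.12207905 111.06906836] -0.08446141258798552 30.96116955530054 12.125
```

jog_arm --plan '[[25,[-0.01,-0.03,0.3],[0,0,0]],[25,[-0.01,-0.03,0.6],[0,0,0]],[25,[-0.01,-0.03,0.85],[0,0,0]],[25,[-0.01,-0.03,0.95],[0,0,0]],[25,[-0.01,-0.03,1],[0,0,0]],[25,[-0.01,-0.03,1],[0,0,0]],[25,[-0.01,-0.03,1],[0,0,0]]]'

```text
clock: 13.0
position: [490.4, 162.8, 12.2]
ee_rot: [0.999, -0.041, 0.001, -0.001]
contact_force: [-0.2, -0.3, -0.8]
gripper_width: 30.7
grasp_force: 61.6
```

```bash
python3 - <<'E'
from fit import *
for n in("top","side"):
    d=get_image(n); np.savez(n+"1.npz",**{k:np.array(v) for k,v in d.items()})
s=read_state(); print(s["position"],s["contact_force"])
E
```

```text
[490.26221506 162.7636661   12.03444675] [-0.35872403 -0.52850594 -0.497161  ]
```

jog_arm --plan '[[25,[0,0.02,0.03],[0,0,0]],[25,[0,0.02,0.06],[0,0,0]],[25,[0,0.02,0.06],[0,0,0]],[25,[0,0.02,0.06],[0,0,0]]]'

```text
clock: 13.6
position: [489.7, 160.5, 5.2]
ee_rot: [0.999, -0.041, -0.0, 0.0]
contact_force: [0.1, -0.2, -0.8]
gripper_width: 30.5
grasp_force: 61.6
```

jog_arm --plan '[[25,[0,0,0.01],[0,0,0]],[25,[0,0,0.01],[0,0,0]]]'

```text
clock: 13.85
position: [489.7, 160.5, 4.3]
ee_rot: [0.999, -0.042, -0.0, 0.0]
contact_force: [-0.1, -1.2, -0.6]
gripper_width: 30.9
grasp_force: 61.6
```

jog_arm --plan '[[25,[0,0,0.01],[0,0,0]],[25,[0,0,0.01],[0,0,0]]]'

```text
clock: 14.1
position: [489.8, 160.5, 3.8]
ee_rot: [0.999, -0.041, 0.0, -0.0]
contact_force: [-1.2, 0.1, 4.5]
gripper_width: 31.1
grasp_force: 62.2
```

Contact with the counter, so I release, rise and swing aside to look.

jog_arm --plan '[[60,[0,0,0],[0,0,0]],[60,[0,0,0],[0,0,0]],[60,[0,0,0],[0,0,0]],[60,[0,0,-0.2],[0,0,0]],[60,[0,0,-0.6],[0,0,0]],[30,[0,0,-1],[0,0,0]],[0,[-0.5,-0.4,-1],[0,0,0]],[0,[-1,-0.8,-1],[0,0,0]],[0,[-1,-1,-1],[0,0,0]]]'

```text
clock: 15.22
position: [396.0, 269.6, 103.7]
ee_rot: [0.999, -0.04, -0.0, -0.0]
contact_force: [0.2, -0.7, -0.0]
gripper_width: -0.1
grasp_force: 0.0
```

jog_arm --plan '[[0,[0,-0.5,0],[0,0,0]],[0,[0,-0.9,0],[0,0,0]],[0,[0,-0.9,0],[0,0,0]]]'

```text
clock: 15.6
position: [406.8, 360.9, 102.9]
ee_rot: [0.999, -0.041, 0.0, -0.0]
contact_force: [-0.3, 0.3, -0.6]
gripper_width: 0.3
grasp_force: 0.0
```

```bash
python3 - <<'E'
from fit import *
T=get_image("top");S=get_image("side")
for n,d in(("top2",T),("side2",S)): np.savez(n+".npz",**{k:np.array(v) for k,v in d.items()})
p0=[487,161,-.083]
roi=lambda g:(g[...,0]>375)&(g[...,0]<568)&(g[...,1]>120)&(g[...,1]<205)
roiS=lambda g:(g[...,0]>375)&(g[...,0]<568+(g[...,1]-150)*0)&(g[...,1]>120)&(g[...,1]<215)
for n,d,r in(("T",T,roi),("S",S,roiS)):
    p,e=fit([(d,win(d,370,590,110,220))],WEDGE,p0,r); print(n,p,e,"thin",p[:2]+85*np.array([np.cos(p[2]),np.sin(p[2])]))
a=cv2.resize(T["img"][150:250,190:270],None,fx=5,fy=5,interpolation=3); b=cv2.resize(S["img"][150:250,200:300],None,fx=5,fy=5,interpolation=3)
cv2.imwrite("pics/pl.png",np.hstack([a[:,:300],b])[:,:,::-1]); print(read_state()["position"])
E
```

```text
T [ 4.83636361e+02  1.61478141e+02 -8.56603243e-02] 0.13765718137262165 thin [568.3246993  154.20591483]
S [4.82226777e+02 1.61331278e+02 1.60529012e-02] 0.18960031235966426 thin [567.2158252  162.69571609]
[405.87069594 357.73177259 102.586651  ]
```

View pics/pl.png

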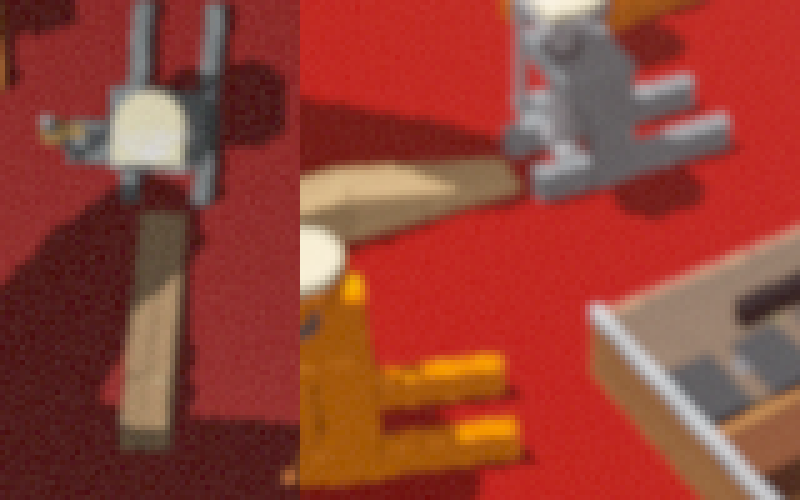

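The left half (top view) shows the wedge flat at the mouth with its thin end at about (162,212), between the rail ends at (132,190) and (203,190). The right half (side view) agrees. I'll quantify the lateral offset from row profiles before pushing.

```bash
python3 - <<'E'
from fit import *
T=dict(np.load("top2.npz")); I=T["img"].astype(float); s=(I[...,0]-I[...,1:].mean(2))/I[...,0]
def edges(r,c0,c1):  # subpixel crossings at half level
    p=s[r,c0:c1]; t=.45; out=[]
    for i in range(len(p)-1):
        if (p[i]-t)*(p[i+1]-t)<0: out.append(round(c0+i+(p[i]-t)/(p[i]-p[i+1]),2))
    return out
for r in list(range(152,168,3))+[185,186,187,188,189,190]+list(range(193,204,2)):
    e=edges(r,208,240); 
    z=22 if r<192 else 4
    print(r,e,[tuple(pix2plane(T,[[x,r]],z)[0,:2].round(1)) for x in e])
E
```

```text
152 [np.float64(215.61), np.float64(220.93), np.float64(230.09), np.float64(235.22)] [(np.float64(713.9), np.float64(175.4)), (np.float64(713.4), np.float64(156.2)), (np.float64(712.6), np.float64(123.2)), (np.float64(712.2), np.float64(104.8))]
155 [np.float64(215.47), np.float64(220.67), np.float64(230.02), np.float64(235.28)] [(np.float64(702.9), np.float64(176.0)), (np.float64(702.4), np.float64(157.3)), (np.float64(701.6), np.float64(123.6)), (np.float64(701.2), np.float64(104.7))]
158 [np.float64(215.17), np.float64(220.47), np.float64(229.64), np.float64(234.87)] [(np.float64(691.9), np.float64(177.1)), (np.float64(691.5), np.float64(158.1)), (np.float64(690.7), np.float64(125.1)), (np.float64(690.3), np.float64(106.3))]
161 [np.float64(215.08), np.float64(220.39), np.float64(229.44), np.float64(234.6)] [(np.float64(681.0), np.float64(177.6)), (np.float64(680.5), np.float64(158.5)), (np.float64(679.8), np.float64(126.0)), (np.float64(679.3), np.float64(107.4))]
164 [np.float64(214.95), np.float64(220.25), np.float64(228.82), np.float64(234.35)] [(np.float64(670.1), np.float64(
[... 1841 characters left out ...]
loat64(567.3), np.float64(172.5)), (np.float64(566.5), np.float64(137.9))]
195 [np.float64(217.59), np.float64(226.87)] [(np.float64(560.0), np.float64(171.6)), (np.float64(559.3), np.float64(138.2))]
197 [np.float64(217.2), np.float64(226.7)] [(np.float64(552.8), np.float64(173.1)), (np.float64(552.0), np.float64(138.9))]
199 [np.float64(216.7), np.float64(226.74)] [(np.float64(545.6), np.float64(175.0)), (np.float64(544.8), np.float64(138.9))]
201 [np.float64(216.65), np.float64(226.3)] [(np.float64(538.4), np.float64(175.2)), (np.float64(537.6), np.float64(140.5))]
203 [np.float64(216.54), np.float64(226.27)] [(np.float64(531.2), np.float64(175.7)), (np.float64(530.4), np.float64(140.7))]
```

The wedge sits about 2.3 mm to +y of the channel centre, with the angle fine. I'll regrip, shift it -y by 2.3 mm and let go again.

jog_arm --plan '[[60,[0.5,0.5,0],[0,0,0]],[60,[1,0.9,0],[0,0,0]],[60,[1,0.9,0],[0,0,0]],[60,[1,0.9,0],[0,0,0]]]'

```text
clock: 16.2
position: [498.2, 258.5, 103.1]
ee_rot: [0.999, -0.043, -0.0, 0.0]
contact_force: [-0.4, 0.5, -0.3]
gripper_width: 59.9
grasp_force: 0.0
```

jog_arm --plan '[[60,[0,0.5,0],[0,0,0]],[60,[0,1,0],[0,0,0]],[60,[0,1,0.2],[0,0,0]],[60,[0,1,0.5],[0,0,0]],[60,[0,1,0.5],[0,0,0]],[60,[0,1,0.5],[0,0,0]]]'

```text
clock: 16.95
position: [489.9, 161.4, 54.2]
ee_rot: [0.999, -0.041, 0.001, -0.0]
contact_force: [-0.6, -0.1, 0.1]
gripper_width: 60.2
grasp_force: 0.0
```

jog_arm --plan '[[60,[0,0.01,0.3],[0,0,0]],[60,[0,0.01,0.45],[0,0,0]],[60,[0,0.01,0.49],[0,0,0]],[60,[0,0.01,0.49],[0,0,0]],[25,[0,0.01,0.49],[0,0,0]],[25,[0,0.01,0.49],[0,0,0]],[25,[0,0.01,0.49],[0,0,0]],[25,[0,0.01,0.49],[0,0,0]],[25,[0,0.01,0.49],[0,0,0]]]'

```text
clock: 18.08
position: [490.3, 159.9, 5.3]
ee_rot: [0.999, -0.041, 0.001, -0.0]
contact_force: [-1.7, -0.1, 6.0]
gripper_width: 30.8
grasp_force: 61.0
```

jog_arm --plan '[[25,[0,0,-0.03],[0,0,0]],[25,[0,0,-0.03],[0,0,0]],[25,[0,0.023,-0.03],[0,0,0]],[25,[0,0.023,-0.03],[0,0,0]],[25,[0,0.023,-0.01],[0,0,0]],[25,[0,0.023,0],[0,0,0]],[25,[0,0.023,0],[0,0,0]]]'

```text
clock: 18.95
position: [489.5, 157.2, 5.2]
ee_rot: [0.999, -0.041, 0.0, 0.0]
contact_force: [-2.7, -1.0, 7.9]
gripper_width: 30.9
grasp_force: 61.3
```

jog_arm --plan '[[60,[0,0,0],[0,0,0]],[60,[0,0,0],[0,0,0]],[60,[0,0,0],[0,0,0]],[60,[0,0,-0.2],[0,0,0]],[60,[0,0,-0.6],[0,0,0]],[30,[0,0,-0.7],[0,0,0]],[0,[-0.5,0,-0.7],[0,0,0]],[0,[-1,0,-0.7],[0,0,0]],[0,[-1,0,-0.7],[0,0,0]]]'

```text
clock: 20.08
position: [386.2, 164.1, 73.6]
ee_rot: [0.999, -0.04, -0.002, 0.001]
contact_force: [-0.0, 0.1, 0.3]
gripper_width: 0.6
grasp_force: 0.0
```

jog_arm --plan '[[0,[-0.2,0,0],[0,0,0]],[0,[-0.2,0,0],[0,0,0]],[0,[-0.2,0,0.3],[0,0,0]],[0,[-0.2,0,0.6],[0,0,0]],[0,[-0.2,0,0.65],[0,0,0]],[0,[-0.2,0,0.65],[0,0,0]]]'

```text
clock: 20.82
position: [370.6, 167.4, 9.3]
ee_rot: [0.999, -0.042, 0.0, 0.0]
contact_force: [-0.6, -0.0, 1.1]
gripper_width: -0.0
grasp_force: 0.0
```

```bash
python3 - <<'E'
from fit import *
s=read_state(); M=R.from_quat(s["ee_rot"]).as_matrix(); print(s["position"],np.arctan2(M[1,0],M[0,0]))
T=get_image("top"); I=T["img"].astype(float); sr=(I[...,0]-I[...,1:].mean(2))/I[...,0]
np.savez("top3.npz",**{k:np.array(v) for k,v in T.items()})
for r in list(range(186,189))+list(range(193,238,4)):
    p=sr[r]; e=[c+(p[c]-.45)/(p[c]-p[c+1]) for c in range(206,240) if (p[c]-.45)*(p[c+1]-.45)<0]
    print(r,[tuple(pix2plane(T,[[x,r]],22 if r<192 else 4)[0,:2].round(1).tolist()) for x in e])
E
```

```text
[370.5884237  167.36360715   9.28158458] -0.08317492438980553
186 [(590.5, 185.2), (590.0, 166.4), (589.3, 133.2), (588.8, 114.7)]
187 [(586.9, 185.6), (586.4, 166.3), (585.7, 133.8), (585.2, 114.7)]
188 [(583.3, 185.3), (582.9, 166.9), (582.1, 134.2), (581.7, 114.9)]
193 [(567.2, 167.9), (566.4, 134.8)]
197 [(552.7, 169.5), (551.9, 134.1)]
201 [(538.3, 171.3), (537.5, 135.5)]
205 [(523.9, 172.5), (523.1, 136.7)]
209 [(509.5, 174.8), (508.7, 137.6)]
213 [(495.2, 175.9), (494.4, 139.1)]
217 [(480.9, 177.9), (480.0, 140.7)]
221 [(466.6, 179.3), (465.7, 141.6)]
225 [(452.3, 180.2), (451.5, 142.6)]
229 [(438.1, 182.3), (437.3, 144.7)]
233 [(424.1, 191.7), (424.0, 186.5), (423.1, 146.9)]
237 [(408.9, 147.8)]
```

The wedge now lies about 2 mm to -y of centre, which is inside the ±4 mm clearance, and the angle matches. The fingers are behind the thick end. Next I'll average frames of the pointer and mark for the baseline.

```bash
cat > pm.py <<'E'
from fit import *
ST=[607,151.3,-.083]
def avg(n,k=8):
    ds=[get_image(n) for _ in range(k)]; d=dict(ds[0]); d["img"]=np.mean([x["img"].astype(float) for x in ds],0); return d
E
python3 - <<'E'
from pm import *
d=avg("side",10); np.save("base.npy",d["img"]); t=avg("top",4); np.save("baset.npy",t["img"])
pts=place(ST,[[0,45,113.5],[0,45,128.5],[0,66,165],[0,66,0],[0,0,142]]); q=w2p(d,pts); print(q.round(2).tolist())
x,y=int(q[0,0])-20,int(q[0,1])-25
a=cv2.resize(d["img"][y:y+50,x:x+50].clip(0,255).astype(np.uint8),None,fx=12,fy=12,interpolation=0)
print(x,y); cv2.imwrite("pics/pm.png",a[:,:,::-1])
E
```

```text
[[245.88, 148.28], [245.85, 144.44], [243.12, 131.85], [243.71, 172.27], [251.63, 147.68]]
225 123
```

View pics/pm.png

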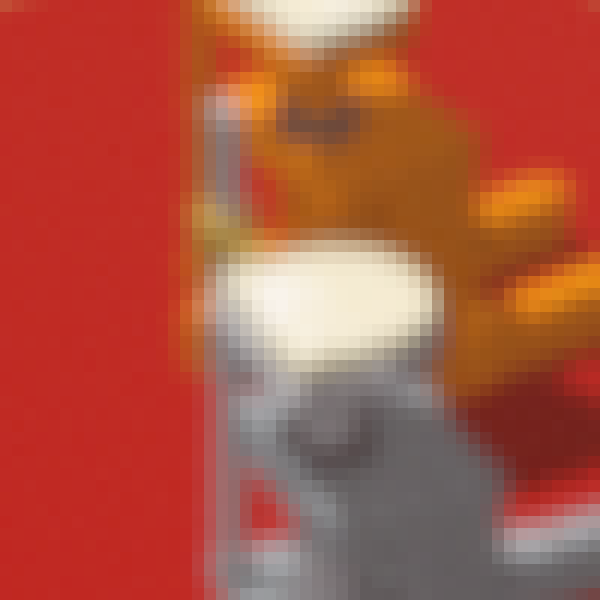

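The side crop shows the brass mark at (215,222), i.e. side pixel (243,141.5), and the rod top at (225,100) as predicted. The pointer is hidden behind the head. At 4 mm per pixel the colour is too coarse, so I'll average the range images instead.

```bash
cat >> pm.py <<'E'
def zmap(n,k=20):
    ds=[get_image(n) for _ in range(k)]; Z=np.stack([x["range_z"] for x in ds]).astype(float); Z[Z<=0]=np.nan
    d=dict(ds[0]); d["std"]=np.nanstd(Z,0); d["range_z"]=np.nan_to_num(np.nanmedian(Z,0)); d["img"]=np.mean([x["img"].astype(float) for x in ds],0); return d,cloud(d)
E
python3 - <<'E'
from pm import *
np.set_printoptions(linewidth=200,suppress=True)
d,P=zmap("top",20); np.save("zt0.npy",P); print("std",np.median(d["std"][170:185,210:225]))
print(w2p(d,place(ST,[[0,45,113.5],[0,46,128],[0,66,128],[0,66,165],[0,0,142],[31,0,142],[-24,0,142]])).round(1).tolist())
print("z"); print(P[171:183,195:214,2].round(0).astype(int))
print("R-G"); print((d["img"][171:183,195:214,0]-d["img"][171:183,195:214,1]).astype(int)); print("G-B"); print((d["img"][171:183,195:214,1]-d["img"][171:183,195:214,2]).astype(int))
d,P=zmap("side",20); np.save("zs0.npy",P)
print(np.median(d["std"][140:150,240:260])); print(P[130:156,240:258,2].round(0).astype(int))
E
```

```text
std 3.8194244227185017
[[206.6, 176.4], [205.7, 175.7], [199.8, 175.3], [198.2, 173.5], [218.9, 175.8], [219.6, 166.6], [218.4, 182.9]]
z
[[ -1  -4  -3  -3  -3   0  -1  -3  -1  -2   0  -1  -4  -1  -1   0  -1  93  93]
 [  0  -1   0   0  -1  -2   1  -2  -1  -2  -3  -2   0   0  -1   0  -2  94 140]
 [ -1  -3   0 165  -2  -3   0  -1  -2   0   0  -2  -2  -2  -1  -1  -1 132 139]
 [ -4   0  -1 163 162 132 131   0  -1   5   6  -2  -3  -1  -1  -1  96 133 140]
 [ -3  -1  -3 165 162 150 130 132 127   6   8   6   7   7   6   7  94 134 141]
 [  0  -1  -1 130 150 143 130 130 125 126 128   6 113 114 111   5  92 140 140]
 [ -1  -1  -1 130 131 130 131 131 126 127 127   6 114 111 112 114 113 139 140]
 [  1  -3  -1  -3 130 131 129 120  80   7   5   6 113 112 112 113 112 140 139]
 [ -1  -1   2  -1  -1  -3  -1  86  75  54   7   7   8   7   8   7  94 143 141]
 [ -1  -1  -1   1  -2  -3  -2  -3  62  52  27   6   6   6   7   7 133 139 140]
 [ -1   0  -1   0  -1   1  -1  -1  38  38  26   6   9   6   6   5 134 141 142]
 [ -1   0   0  -2  -1  -1  -2   0   7  16  14   5   5   8   7   6 131 142 140]]
R-G
[[ 98  98
[... 2933 characters left out ...]
143 144 144 144 144 144]
 [  4   3   4 137 141 143 144 143 144 143 144 144 144 144 144 144 144 144]
 [ 24  24  24 136 137 141 144 144 144 144 144 144 144 144 144 143 144 143]
 [ 20  23  24 133 136 138 143 143 144 144 144 143 144 144 143 143 144 143]
 [ 15  20  20 129 135 137 139 142 143 144 144 143 144 144 144 144 144 144]
 [  3  14  15  92 130 135 137 139 144 144 144 143 144 143 143 144 143 142]
 [  2   9  11  88  88 132 135 137 140 144 144 144 143 142 141 140 139 138]
 [  3   5   7  84  85   2 132 136 136 142 141 141 139 138 137 136 136 136]
 [  3   3   2  80  80   2   3 133 136 137 137 136 136 136 136 135 134 132]
 [  2   3   3  76  76   3  97 129 134 136 136 135 134 133 132 131 130 129]]
```

```bash
python3 - <<'E'
import numpy as np
P=np.load("zt0.npy")[...,2];S=np.load("zs0.npy")[...,2]
bl=np.r_[P[175,203],P[176,203:206],P[177,203:206]]; pt=np.r_[P[176,207:210],P[177,207:212],P[178,207:212]]
print("top blade",bl.round(1),bl.mean(),"ptr",pt.mean(),pt.std(),"head",np.median(P[176:182,213:222]),"diff",bl.mean()-pt.mean())
b=np.r_[S[143,244:247],S[144,245:248]]; print("side blade",b.round(2),"head",np.median(S[146:150,247:256]))
E
```

```text
top blade [126.8 125.2 126.  128.  125.8 126.5 126.7] 126.42879148333161 ptr 112.60936613771871 1.0254767971832601 head 140.6385534464 diff 13.819425345612899
side blade [129.75 129.9  129.89 129.85 129.75 128.87] head 143.76966464416347
```

jog_arm --plan '[[0,[0.1,0,0],[0,0,0]],[0,[0.2,0,0],[0,0,0]],[0,[0.3,0,0],[0,0,0]],[0,[0.4,0,0],[0,0,0]],[0,[0.4,0,0],[0,0,0]]]'

```text
clock: 24.2
position: [410.7, 163.9, 9.3]
ee_rot: [0.999, -0.042, 0.0, -0.0]
contact_force: [0.3, 0.1, 0.0]
gripper_width: -0.1
grasp_force: 0.0
```

Target lift is about 14.2 mm: the top view gives 13.8–14.3 and the side view 14.5. I'll keep pushing and watch the force.

jog_arm --plan '[[0,[0.08,0,0],[0,0,0]],[0,[0.16,0,0],[0,0,0]],[0,[0.24,0,0],[0,0,0]],[0,[0.3,0,0],[0,0,0]],[0,[0.3,0,0],[0,0,0]]]'

```text
clock: 24.82
position: [440.2, 161.4, 9.3]
ee_rot: [0.999, -0.042, 0.0, -0.0]
contact_force: [-0.9, 0.4, 0.7]
gripper_width: 0.1
grasp_force: 0.0
```

jog_arm --plan '[[0,[0.05,0,0],[0,0,0]],[0,[0.1,0,0],[0,0,0]],[0,[0.15,0,0],[0,0,0]],[0,[0.2,0,0],[0,0,0]],[0,[0.2,0,0],[0,0,0]]]'

```text
clock: 25.45
position: [456.0, 157.6, 8.7]
ee_rot: [0.999, -0.042, -0.004, 0.002]
contact_force: [-8.7, -0.7, 5.8]
gripper_width: 0.1
grasp_force: 4.2
```

```bash
cat >> pm.py <<'E'
def lift(k=8):
    d,P=zmap("side",k); B=np.load("zs0.npy")
    r0=int(round(w2p(d,place(ST,[[0,0,142]]))[0,1])); Z=P[130:152,246:258,2]; h=Z[(Z>137)&(Z<185)]
    c=np.bincount(np.round(h*2).astype(int)); m=c.argmax()/2; g=h[abs(h-m)<1.2]
    return g.mean()-143.77,len(g)
E
python3 - <<'E'
from pm import *
s=read_state(); print(s["position"],s["contact_force"],lift())
d=get_image("top"); P=cloud(d)[...,2]; print("top head",np.nanmedian(P[176:180,214:222]))
E
```

```text
[456.01647636 157.57248684   8.74587255] [-8.7318987  -0.65523245  5.7555322 ] (np.float64(2.3391418424673134), 95)
top head 142.7357126551958
```

Contact came at TCP x≈447 as predicted, and the lift is 2.3 mm. I'll push about 40 mm more and recheck.

jog_arm --plan '[[0,[0.05,0,0],[0,0,0]],[0,[0.1,0,0],[0,0,0]],[0,[0.15,0,0],[0,0,0]],[0,[0.2,0,0],[0,0,0]],[0,[0.25,0,0],[0,0,0]],[0,[0.3,0,0],[0,0,0]],[0,[0.35,0,0],[0,0,0]],[0,[0.38,0,0],[0,0,0]],[0,[0.38,0,0],[0,0,0]]]'

```text
clock: 27.02
position: [493.0, 154.3, 8.7]
ee_rot: [0.999, -0.042, -0.005, 0.003]
contact_force: [-9.7, -0.3, 6.5]
gripper_width: -0.2
grasp_force: 5.0
```

```bash
python3 - <<'E'
from pm import *
s=read_state(); print(s["position"],s["contact_force"],lift(10))
E
```

```text
[493.03276462 154.33485362   8.65713882] [-9.73343468 -0.34987649  6.53756787] (np.float64(11.677816727808846), 94)
```

```bash
cat >> pm.py <<'E'
def ptr(k=16):
    d,P=zmap("top",k); Z=P[...,2]
    bl=np.r_[Z[175,203],Z[176,203:206],Z[177,203:206]]; pt=np.r_[Z[176,208:210],Z[177,207:211],Z[178,207:211]]
    return bl.round(1),pt.round(1),np.median(bl),np.median(pt),np.median(Z[175:181,213:222])
E
python3 - <<'E'
from pm import *
print(ptr()); print(read_state()["contact_force"],read_state()["clock"],lift(8))
E
```

```text
(array([124.5, 127.9, 127.7, 125.5, 126.3, 126.7, 126.8]), array([124.2, 124.5, 123.9, 124.9, 122. , 123.5,   4. ,   7.3,   5.4,
         6.8]), np.float64(126.69596535304072), np.float64(122.74462034174019), np.float64(152.19128319193032))
[-9.91393403 -0.18940748  6.94254842] 28.325 (np.float64(11.651271622725204), 93)
```

jog_arm --plan '[[0,[0.03,0,0],[0,0,0]],[0,[0.06,0,0],[0,0,0]],[0,[0.09,0,0],[0,0,0]],[0,[0.097,0,0],[0,0,0]],[0,[0.097,0,0],[0,0,0]]]'

```text
clock: 29.35
position: [502.3, 153.6, 8.6]
ee_rot: [0.999, -0.042, -0.005, 0.003]
contact_force: [-11.4, 1.1, 6.7]
gripper_width: -0.3
grasp_force: 5.6
```

```bash
python3 - <<'E'
from pm import *
print(read_state()["position"],lift(12)); d,P=zmap("top",40); Z=P[...,2]; print(Z[173:180,201:213].round(1).tolist(),np.median(Z[174:180,213:222]))
E
```

```text
[502.29641988 153.57658568   8.61641286] (np.float64(13.922675964130661), 94)
[[-1.3, -0.3, -2.5, 0.1, -2.7, -0.1, -2.8, -0.7, -1.4, -1.6, -1.9, 154.1], [129.8, -0.5, -2.0, 4.7, 7.3, -0.4, -1.3, -1.6, -1.1, -0.8, 146.0, 153.9], [130.7, 130.4, 125.8, 5.4, 5.5, 6.0, 5.6, 6.2, 6.8, 7.7, 147.1, 155.3], [130.5, 130.2, 126.9, 125.8, 126.9, 6.3, 126.1, 126.7, 126.2, 126.4, 146.7, 155.0], [131.8, 130.3, 126.5, 128.0, 125.5, 6.1, 126.8, 126.8, 126.4, 125.4, 147.4, 153.2], [129.5, 120.8, 79.6, 5.1, 8.2, 6.9, 7.5, 7.8, 6.7, 6.1, 145.3, 153.6], [-1.6, 85.0, 74.2, 56.4, 6.5, 6.5, 6.1, 7.2, 6.8, 5.7, 147.5, 154.5]] 154.2277593529144
```

The pointer reads 126.35 against 126.5 for the mark. One last 1 mm nudge, then I'll retreat and re-measure.

jog_arm --plan '[[0,[0.01,0,0],[0,0,0]],[0,[0.01,0,0],[0,0,0]],[0,[0.01,0,0],[0,0,0]]]'

```text
clock: 32.33
position: [503.2, 153.5, 8.6]
ee_rot: [0.999, -0.042, -0.005, 0.003]
contact_force: [-11.7, 0.8, 7.3]
gripper_width: 0.0
grasp_force: 5.7
```

jog_arm --plan '[[0,[-0.05,0,0],[0,0,0]],[0,[-0.1,0,0],[0,0,0]],[0,[-0.3,0,0],[0,0,0]],[0,[-0.5,0,-0.3],[0,0,0]],[0,[-0.8,0,-0.6],[0,0,0]],[0,[-1,0,-0.9],[0,0,0]],[0,[-1,0,-0.9],[0,0,0]]]'

```text
clock: 33.2
position: [408.9, 165.1, 101.6]
ee_rot: [0.999, -0.041, 0.002, -0.002]
contact_force: [1.1, 0.8, 0.7]
gripper_width: 0.1
grasp_force: 0.0
```

```bash
python3 - <<'E'
from pm import *
print(lift(12)); d,P=zmap("top",30); Z=P[...,2]; print(Z[175:178,203:212].round(1).tolist()); print(read_state()["clock"],read_state()["contact_force"])
a=cv2.resize(d["img"][110:270,100:420].clip(0,255).astype(np.uint8),None,fx=2.5,fy=2.5,interpolation=3); cv2.imwrite("pics/end.png",a[:,:,::-1])
E
```

```text
(np.float64(14.164411671506997), 94)Traceback (most recent call last):
  File "<stdin>", line 2, in <module>
  File "pm.py", line 6, in zmap
    ds=[get_image(n) for _ in range(k)]; Z=np.stack([x["range_z"] for x in ds]).astype(float); Z[Z<=0]=np.nan
        ~~~~~~~~~^^^
ValueError: 200 camera calls are used up
```

The lift holds at 14.16 mm after the fingers let go, against a target of about 14.15, and the arm is clear. The camera calls are used up, so I'm handing in.

```bash
python3 -c "from bench import job_done; print(job_done())"
```

```text
the job is handed in; nothing more can be done
None
```

I handed the job in: the cover is fully open and the wedge rests under the last. The pointer reads level with the brass mark: the lift held at 14.16 mm after I let go, against about 14.15 mm needed (estimates ran 13.8–14.6 mm). I ran out of camera calls before a last look at the whole scene, so I did not re-check the canisters and brush; the arm was not moved near them.

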